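# Zero the level readout and wedge up the levelling plate

### The job

On the level readout press the round key, then the long bar key, then the square key: one at a time, each fully down for a moment and let up again before the next. Then take the levelling wedge by its grip block and push its thin end, flat along the worktop, under the free front edge of the hinged plate until that edge has just lifted off its base, about 4 mm clear. Leave the white dish standing on the plate and the beaker, flask and bottle where they are, and finish still holding the wedge in place, with the plate carried by the wedge alone.

Things in the scene. Friction and masses are not known exactly. Their poses are not given: they have to be found in the camera images.
- stage: Levelling stage, fixed to the worktop. Dark steel U-shaped base: two rails 130 long (x), 16 wide, 16 mm high, centred at y = +60 and -60 mm, joined only at the far end; between them the worktop is bare, 104 mm wide, 114 mm deep, open to the front (-x). A hinged plate lies on the rails. Origin: on the worktop, centre of the base; x points from the free front edge to the hinge.
- plate (a joint): Hinge of the plain aluminium plate (122 x 132 x 8 mm) on the rails: 0 = lying on the rails, grows (rad) as the front edge rises. Hinge axis along the stage's y at x = 52, z = 20 mm; front edge 117 mm from it, so 0.034 rad is 4 mm of lift. It turns freely and falls back when not carried; lifting the edge takes about 3 N.
- plate_edge (a point): Middle of the lower front edge of the plate, on its underside: x = -65, y = 0, z = 16 mm in the stage's frame when lying; the plate's top is 8 mm higher.
- wedge: Loose grey wedge, 140 mm long, 32 wide, 0.18 kg, lying flat. Origin: centre of its underside; x points to the thin end. 6 mm thick at x = +70; the top slopes up 1 in 5 to 26 mm at x = -30 and is level to x = -70. There stands the grip block, 28 (x) by 24 mm (y), centred at x = -55 mm, top at 62 mm. The edge begins to lift with 50 mm of wedge under it and is 4 mm up at 70 mm.
- wedge_tip (a point): Middle of the thin end of the wedge, on its underside.
- wedge_grip (a point): Point to grip in the grip block of the wedge, 45 mm above its underside, 17 mm below its top; grip across its 24 mm sides (along the wedge's y).
- readout: Level readout, fixed: white plastic box 96 x 150 x 36 mm with a dark display on its far half and three grey keys in a row along y on its near half (x = -22 mm): long bar key (14 x 34 mm) at y = +48 mm, square key (20 mm) in the middle, round key (22 mm diameter) at y = -48 mm. Origin: centre of its underside.
- key_round (a joint): Travel of the round key: 0 up, 0.005 m fully down; springs back; about 1 N to start and 4 N fully down. Counts as down beyond 3.5 mm.
- key_bar (a joint): Travel of the long bar key, as the round key.
- key_square (a joint): Travel of the square key, as the round key.
- key_round_top (a point): Centre of the top of the round key; key tops stand 46 mm above the worktop, 10 mm above the box.
- key_bar_top (a point): Centre of the top of the long bar key.
- key_square_top (a point): Centre of the top of the square key.
- dish: White porcelain dish, 106 mm across, 27 mm high, standing on the plate; origin centre of its underside.
- beaker: Clear beaker 98 x 105 x 125 mm, bystander, on the worktop; origin centre of its underside.
- flask: Conical flask, 100 mm across, 146 mm high, bystander; origin centre of its underside.
- bottle: White round bottle, 60 mm across, 108 mm high, bystander; origin centre of its underside.
There are look-alikes about, which are no part of the job. What is shaped like the dish but green or purple is not meant.

How it is judged:
By the outcome, as a careful person would: the job done as asked, in the order asked, and still so for the second after the job is handed in, while the arm keeps its last pose, push and grip.
It also fails if it takes over 64 s, if anything falls off the work surface, if the arm or the gripper's body presses on something with over 40 N, if the wrist force passes 120 N, or if a joint passes its speed limit or range.

### The arm

A 7-joint arm with a two-finger parallel gripper is mounted at the origin on a cart in front of the work surface, level with it; the furniture and walls round the work are solid. World frame = base frame: x ahead of the robot, y to its left, z up, the work surface at z = 0. Lengths are in m, angles in rad, forces in N, time in s.
With the tool pointing down it reaches from about 0.425 to 0.925 m from the base axis. Payload 6.8 kg.
Tool frame: the origin (TCP) lies at the very end of the fingers, on their centre line; the grasp point (between the pads) lies 19 mm behind it; z points along the fingers, x is the direction in which the jaws open and shut, and the axes are right-handed (so a half turn about z gives the same grasp; the last joint's range is limited). The gripper opens to 85 mm and grips with 20 to 120 N. Pads are 22 mm wide; open, the fingers measure 114 mm over their backs; the gripper's body (76 mm by 85 mm) begins 54 mm behind the grasp point. The pads swing forward as they close: fully open they stand 13 mm farther back than shut.
Start: joints at [1.086, 0.477, 0.022, 1.555, -0.011, 1.109, -0.083], TCP at [0.248, -0.628, 0.231] pointing down, gripper open.
Joint ranges: [-2.96, 2.96], [-0.34, 2.1], [-1.41, 1.46], [0.24, 2.44], [-1.37, 4.51], [0.17, 1.92], [-2.96, 2.96]. Speed limits (rad/s): [2.39, 2.39, 3.14, 3.14, 3.14, 3.14, 3.14].

### API

Orientations are given as a unit quaternion [w, x, y, z].
In Python, from station import get_obs, read_camera, calibration, hand_in, recognise, outline_of, place_of gives the robot as it stands.
- The arm moves only by the tool move_arm, never from a script. Its argument "steps" is a list of rows, each an object with "fingers": the finger opening in mm, from 0 to 85.4; "translation": the shift along the world's x, y, z in mm, a list of three; "turn": the turn about the world's z in rad. In form: [{"fingers": fingers, "translation": [dx, dy, dz], "turn": turn}, ...]. A call has 1 to 10 rows; each row shifts and turns the commanded pose from where the row before left it; what a row does not reach is not made up. A row lasts 1/8 s, in which the tool goes at most 62.5 mm and 10.7 degrees, less where a joint would pass 70% of its speed; a pose out of reach is approached as far as the arm can. A call with a gripper value outside its range is refused whole. The fingers move at their own pace and stop on an object; "newtons" is the grip in N (left out, the last holds). Time passes only in rows, so rows that do not move let the fingers close. It gives the time, the measured TCP pose, the force and the opening at its end, in the units of the state.
- get_obs(): the state, without advancing time (a new reading comes with each control period).
- read_camera(name): name is "scene" or "top" or "wrist"; returns the picture (420x560x3 uint8, blue, green, red); there is no depth.
- calibration(name): a dict with "camera_matrix" (3x3 intrinsics, pixels), "rvec" (rotation vector, rad) and "tvec" (3), from world to camera coordinates, as OpenCV has them. Camera axes: x right, y down, z forward; pixel columns grow to the right and rows downward; lengths in m; the calibration is good to about 2 mm. A picture is of the moment at which its call begins: read the wrist's pose just before it. calibration takes no time and is no camera call; for the wrist camera it gives the pose at the moment of the call.
- hand_in(): hands the job in, once; it reports no verdict.
Trained networks look in the newest picture that a camera, given by its name, has taken for a name from the list of things; names that differ only in an ending like _2 or _b are one class to them, and where a whole thing is asked for, a point or a joint stands for the part that bears it (a point fixed in the world has none). Each returns a list of dicts, best first, with "conf" (0 to 1); they miss things now and then, are a little off and sometimes report something else, mostly with a low value. They report only what shows in the picture. A call takes as long as a camera call. They do not tell look-alikes from the thing itself.
- recognise(camera, name): "xy" ([column, row] in pixels, amid what is visible of it).
- outline_of(camera, name): "mask" (420x560 bool, what is visible of it) and "xy" ([column, row] in pixels, amid what is visible of it).
- place_of(camera, name): "xy" ([column, row] in pixels: a listed point, or the origin of a listed thing).
The state is a dict: "t": time; "q": joint angles; "joint_vel": joint speeds; "joint_torque": joint torques, N m; "eef_pos": TCP position; "tool_rot": TCP orientation; "contact_force": force on the tool from outside, world axes, zero at the start; "torque": the same for the moment, N m; "gripper_width": opening from 0.0 (shut) to 1.0 (fully open).
Only numpy, scipy, OpenCV 4.12 (cv2) and the standard library are available. Lean on these libraries where they do the work, as an engineer would, in place of code of your own. Each camera call takes 0.05 s, during which the arm holds its last target.

## Working session

There is one attempt and no reset: what is moved stays moved. The work goes in short steps, Python scripts to look and compute and a tool call to move; the robot and the scene stay as the last step left them, time stands still between calls to the robot, and variables do not carry over. Pictures are saved under pics/ and viewed, and the job is handed in when it is done.

Besides the shell and the picture viewer there is one more tool, called after "Request:" as a command line: name --argument value ..., lists and objects as JSON in quotes. move_arm: Moves the arm, as the interface text tells. Its arguments: {"type":"object","properties":{"steps":{"type":"array"},"newtons":{"type":"number"}},"required":["steps"]}

```bash
mkdir -p pics; ls; python3 - <<'E'
from station import *
import cv2
o=get_obs();print(o)
for c in("scene","top"):
    im=read_camera(c);cv2.imwrite(f"pics/{c}0.png",im)
    k=calibration(c);print(c,k)
E
```

```text
pics
{'t': 0.0, 'q': array([ 1.0858986 ,  0.47782026,  0.02235849,  1.55646352, -0.01150831,
        1.10930869, -0.08311295]), 'joint_vel': array([ 8.66333402e-04,  1.01864215e-04,  2.09973151e-03, -9.67149805e-04,
       -6.23748507e-06, -5.73718933e-04,  7.18412445e-04]), 'joint_torque': array([ 8.82837267e-04, -5.96444857e+01,  1.60811618e+00, -2.81190079e+01,
        1.25311731e-02,  9.30764334e-03, -3.01572220e-05]), 'eef_pos': array([ 0.24811735, -0.62709573,  0.23030748]), 'tool_rot': array([-4.66056083e-04,  8.27022530e-01, -5.62168000e-01, -8.11372094e-04]), 'contact_force': array([-1.44355973, -0.04842557,  0.2838637 ]), 'torque': array([ 0.01321895,  0.07005222, -0.01064329]), 'gripper_width': 0.999115647349013}
scene {'camera_matrix': array([[507.91456474,   0.        , 286.32897756],
       [  0.        , 507.91456474, 212.63752141],
       [  0.        ,   0.        ,   1.        ]]), 'rvec': array([ 0.92913841, -2.20121395,  1.37351085]), 'tvec': array([0.38848294, 0.2303842 , 1.24190874])}
top {'camera_matrix': array([[464.9894508 ,   0.        , 277.25276106],
       [  0.        , 464.9894508 , 211.15454693],
       [  0.        ,   0.        ,   1.        ]]), 'rvec': array([ 2.14193876, -2.17415082,  0.15493982]), 'tvec': array([-0.00616605,  0.55141521,  1.60302459])}
```

View pics/scene0.png

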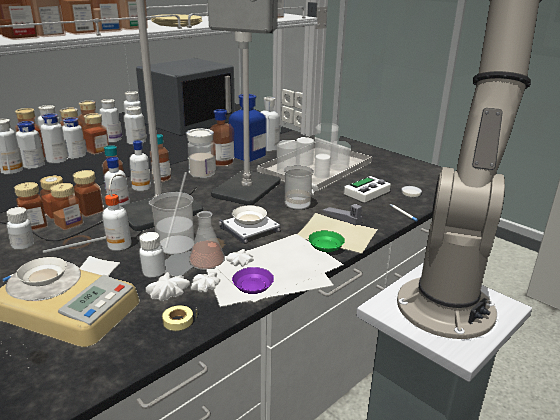

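View pics/top0.png

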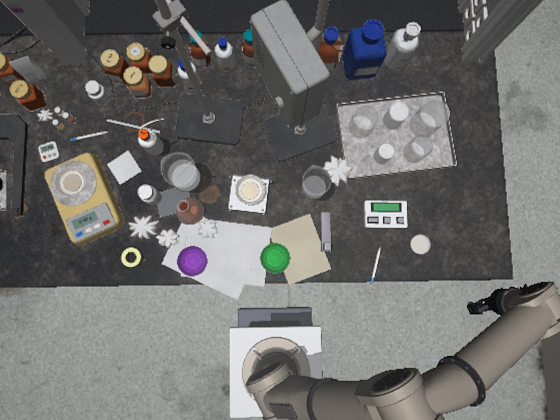

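```bash
cat > h.py <<'E'
import numpy as np,cv2
from station import *
def ray(c,uv):
    k=calibration(c);K=k["camera_matrix"];R=cv2.Rodrigues(k["rvec"])[0];t=np.array(k["tvec"]).ravel()
    d=R.T@np.linalg.inv(K)@np.array([uv[0],uv[1],1.]);return -R.T@t,d
def atz(c,uv,z):
    o,d=ray(c,uv);return o+d*(z-o[2])/d[2]
def tri(a,b):
    A=[];B=[]
    for o,d in(a,b):
        d=d/np.linalg.norm(d);P=np.eye(3)-np.outer(d,d);A.append(P);B.append(P@o)
    return np.linalg.lstsq(np.vstack(A),np.hstack(B),rcond=None)[0]
def proj(c,p):
    k=calibration(c);return cv2.projectPoints(np.array(p,float).reshape(-1,1,3),k["rvec"],k["tvec"],k["camera_matrix"],None)[0].reshape(-1,2)
E
python3 - <<'E'
from h import *
Z=dict(stage=0,plate_edge=.016,wedge=0,wedge_tip=0,wedge_grip=.045,readout=0,key_round_top=.046,key_bar_top=.046,key_square_top=.046,dish=.024,beaker=0,flask=0,bottle=0)
for c in("top","scene"):
    read_camera(c)
    for n,z in Z.items():
        print(c,n,[(np.round(r["xy"],1).tolist(),round(r["conf"],2),np.round(atz(c,r["xy"],z)[:2],4).tolist()) for r in place_of(c,n)[:3]])
im=read_camera("top")
cv2.imwrite("pics/top_crop.png",cv2.resize(im[150:290,200:450],None,fx=3.2,fy=3.2,interpolation=cv2.INTER_CUBIC))
im=read_camera("scene")
cv2.imwrite("pics/scene_crop.png",cv2.resize(im[150:270,200:430],None,fx=3.4,fy=3.4,interpolation=cv2.INTER_CUBIC))
print(get_obs()["t"])
E
```

```text
top stage []
top plate_edge [([245.7, 208.4], 0.7, [0.5655, 0.0979])]
top wedge [([321.0, 233.6], 0.6, [0.4727, -0.1704])]
top wedge_tip [([326.0, 209.6], 0.57, [0.5593, -0.1909]), ([400.6, 217.9], 0.41, [0.5252, -0.4595])]
top wedge_grip [([326.7, 248.2], 0.83, [0.4178, -0.1841]), ([324.0, 212.0], 0.74, [0.5448, -0.1783]), ([383.1, 215.4], 0.68, [0.5298, -0.3857])]
top readout [([385.9, 218.7], 0.62, [0.5231, -0.4062])]
top key_round_top [([402.1, 220.4], 0.51, [0.5111, -0.4515])]
top key_bar_top [([403.6, 218.6], 0.53, [0.5173, -0.4571]), ([373.6, 217.7], 0.39, [0.522, -0.3517])]
top key_square_top [([387.0, 214.9], 0.5, [0.5313, -0.3993])]
top dish [([275.9, 258.6], 0.89, [0.3852, -0.0072]), ([250.8, 189.3], 0.78, [0.6331, 0.0788]), ([193.2, 263.6], 0.73, [0.3723, 0.282])]
top beaker [([313.2, 185.7], 0.73, [0.6476, -0.147]), ([384.3, 217.3], 0.69, [0.5283, -0.4007])]
top flask [([193.2, 212.4], 0.75, [0.5559, 0.2876]), ([247.3, 195.1], 0.25, [0.6163, 0.0927])]
top bottle [([153.2, 200.3], 0.93, [0.602, 0.432]), ([321.8, 235.1], 0.65, [0.4673, -0.1732])]
scene stage [([249.7, 230.
[... 163 characters left out ...]
329.4, 209.2], 0.77, [0.5457, -0.2022])]
scene wedge_grip [([356.6, 210.4], 0.76, [0.4239, -0.1878])]
scene readout [([363.6, 194.5], 0.82, [0.5407, -0.3849])]
scene key_round_top [([380.1, 182.8], 0.51, [0.5035, -0.4254])]
scene key_bar_top [([365.6, 187.0], 0.4, [0.5157, -0.3565])]
scene key_square_top [([375.4, 184.0], 0.59, [0.5083, -0.4039])]
scene dish [([251.3, 282.7], 0.81, [0.3745, 0.2999]), ([328.0, 247.0], 0.68, [0.3588, 0.0242]), ([248.5, 222.1], 0.59, [0.6247, 0.0898])]
scene beaker [([301.0, 204.8], 0.61, [0.6338, -0.156])]
scene flask [([207.6, 264.0], 0.82, [0.5494, 0.3047])]
scene bottle [([154.2, 270.8], 0.87, [0.6189, 0.4287]), ([246.4, 221.0], 0.35, [0.6694, 0.0598])]
1.6
```

View pics/top_crop.png

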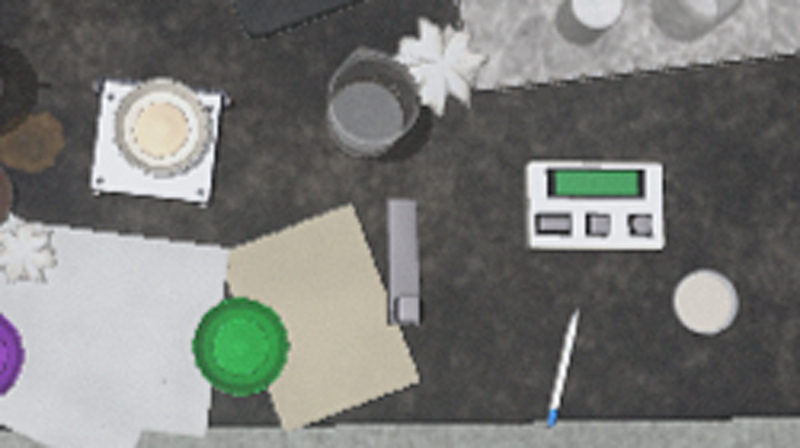

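View pics/scene_crop.png

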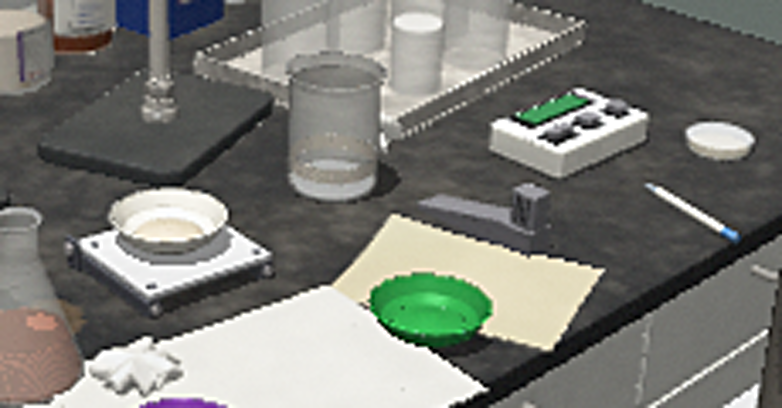

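```bash
python3 - <<'E'
from h import *
for n,uv,z in[("bar",(372.8,219.7),.046),("sq",(386.9,220),.046),("rnd",(400,220),.046),("griptop",(327.5,246),.062),("tip",(326,212.5),.006)]: print(n,atz("top",uv,z))
im=read_camera("wrist");cv2.imwrite("pics/w0.png",im);k=calibration("wrist");R=cv2.Rodrigues(k["rvec"])[0];print(-R.T@k["tvec"],R)
E
```

```text
bar [ 0.51502917 -0.34862963  0.046     ]
sq [ 0.51325629 -0.39810823  0.046     ]
rnd [ 0.51259114 -0.44414715  0.046     ]
griptop [ 0.42449206 -0.18506224  0.062     ]
tip [ 0.54795089 -0.18992369  0.006     ]
[ 0.32741396 -0.59628112  0.37469709] [[ 3.68893630e-01 -9.29471292e-01 -7.79227087e-04]
 [-8.78426857e-01 -3.48908594e-01  3.26541038e-01]
 [-3.03782399e-01 -1.19774415e-01 -9.45182704e-01]]
```

View pics/w0.png

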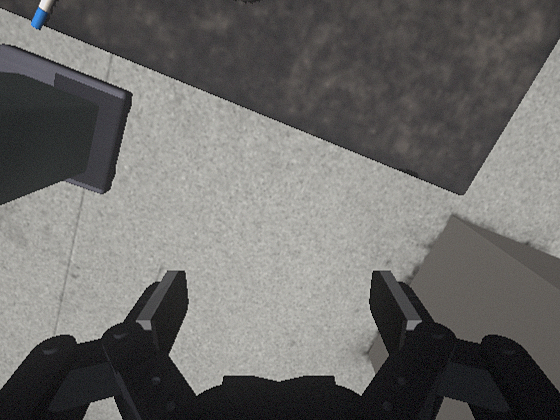

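Request:
move_arm --steps '[{"fingers":0,"translation":[24,26,0],"turn":-0.0625},{"fingers":0,"translation":[24,26,0],"turn":-0.0625},{"fingers":0,"translation":[24,26,0],"turn":-0.0625},{"fingers":0,"translation":[24,26,0],"turn":-0.0625},{"fingers":0,"translation":[24,26,0],"turn":-0.0625},{"fingers":0,"translation":[24,26,0],"turn":-0.0625},{"fingers":0,"translation":[24,26,0],"turn":0},{"fingers":0,"translation":[24,26,0],"turn":0},{"fingers":0,"translation":[0,0,0],"turn":0},{"fingers":0,"translation":[0,0,0],"turn":0}]' --newtons 30

```text
t: 2.9
eef_pos: [0.4399, -0.4202, 0.2314]
tool_rot: [0.0, 0.708, -0.707, 0.0]
contact_force: [0.2, -0.6, 0.4]
gripper_width: -0.001
```

```bash
python3 - <<'E'
from h import *
print(get_obs())
im=read_camera("wrist");cv2.imwrite("pics/w1.png",im)
Z=dict(wedge_tip=0,wedge_grip=.045,readout=0,key_round_top=.046,key_bar_top=.046,key_square_top=.046)
for n,z in Z.items():
    print(n,[(np.round(r["xy"],1).tolist(),round(r["conf"],2),np.round(atz("wrist",r["xy"],z)[:2],4).tolist()) for r in place_of("wrist",n)[:3]])
E
```

```text
{'t': 2.9, 'q': array([ 0.65036472,  0.36749865,  0.01204433,  1.72254718, -0.00422907,
        1.0515551 , -0.90567116]), 'joint_vel': array([ 1.68487611e-02,  3.49106619e-04,  1.39306381e-02,  8.08176256e-04,
        3.06437811e-04, -4.99280484e-05, -3.28565521e-04]), 'joint_torque': array([-1.46402825e+00, -5.18872726e+01,  1.27836540e-01, -2.73503798e+01,
       -1.06302914e-01, -1.12652220e-02, -1.23231535e-02]), 'eef_pos': array([ 0.43988148, -0.42020554,  0.23135233]), 'tool_rot': array([ 3.24081421e-04,  7.07609237e-01, -7.06603892e-01,  5.01201926e-05]), 'contact_force': array([ 0.20537007, -0.60222544,  0.39369123]), 'torque': array([-0.01632391,  0.0426312 ,  0.04080467]), 'gripper_width': -0.0006154611684702354}
wedge_tip [([59.9, 68.5], 0.78, [0.5504, -0.1859])]
wedge_grip [([53.2, 191.8], 0.91, [0.4259, -0.18]), ([61.1, 69.3], 0.31, [0.5466, -0.215])]
readout [([257.0, 82.0], 0.61, [0.5372, -0.397])]
key_round_top [([301.6, 103.3], 0.75, [0.5165, -0.4426])]
key_bar_top [([204.5, 103.8], 0.63, [0.5161, -0.3478])]
key_square_top [([258.1, 102.9], 0.89, [0.5172, -0.3998])]
```

View pics/w1.png

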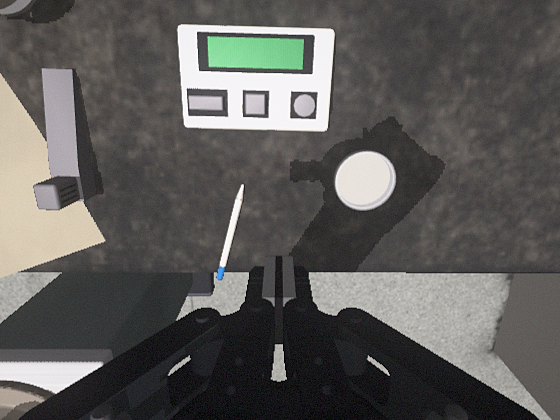

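Request:
move_arm --steps '[{"fingers":0,"translation":[26,-9,-30],"turn":0},{"fingers":0,"translation":[26,-9,-35],"turn":0},{"fingers":0,"translation":[24,-8,-40],"turn":0},{"fingers":0,"translation":[0,0,-40],"turn":0},{"fingers":0,"translation":[0,0,-26],"turn":0},{"fingers":0,"translation":[0,0,0],"turn":0},{"fingers":0,"translation":[0,0,0],"turn":0}]'

```text
t: 4.12
eef_pos: [0.517, -0.4464, 0.0616]
tool_rot: [-0.0, 0.708, -0.707, 0.001]
contact_force: [-0.5, 0.7, 0.2]
gripper_width: -0.001
```

```bash
python3 - <<'E'
from h import *
im=read_camera("wrist");cv2.imwrite("pics/w2.png",im)
im=read_camera("scene");cv2.imwrite("pics/s2.png",cv2.resize(im[120:240,280:460],None,fx=4,fy=4,interpolation=cv2.INTER_CUBIC))
print(proj("wrist",[[.516,-.445,.046],[.5165,-.398,.046]]), get_obs()["eef_pos"])
E
```

```text
[[276.23003317 258.75939739]
 [191.58429939 257.80294142]] [ 0.51731229 -0.44652299  0.06222581]
```

View pics/w2.png

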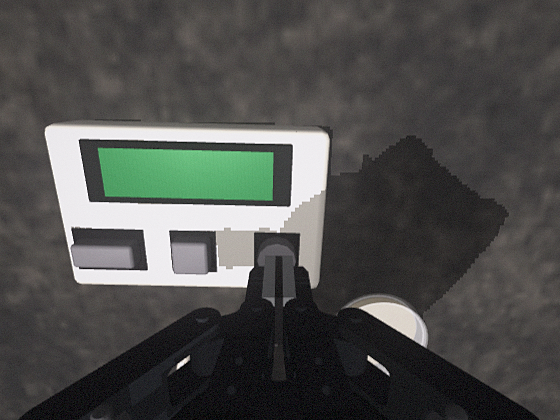

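View pics/s2.png

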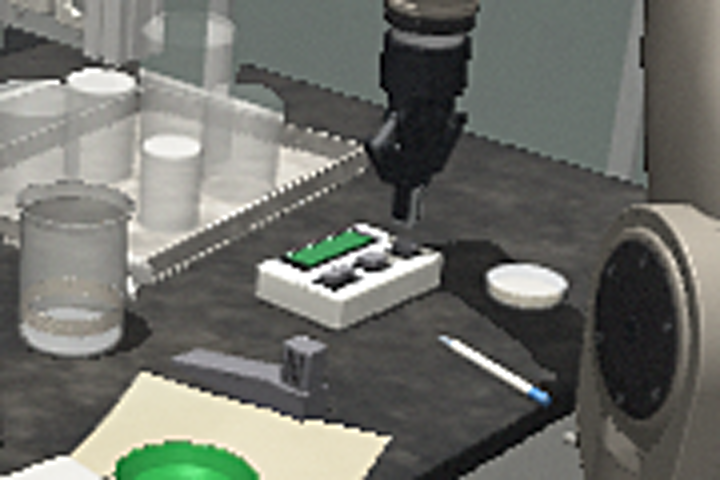

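Request:
move_arm --steps '[{"fingers":0,"translation":[0,0,-12],"turn":0},{"fingers":0,"translation":[0,0,-4],"turn":0},{"fingers":0,"translation":[0,0,-3],"turn":0},{"fingers":0,"translation":[0,0,-2],"turn":0},{"fingers":0,"translation":[0,0,0],"turn":0},{"fingers":0,"translation":[0,0,0],"turn":0}]'

```text
t: 4.97
eef_pos: [0.5163, -0.4457, 0.0414]
tool_rot: [-0.0, 0.708, -0.707, -0.0]
contact_force: [-4.9, 4.5, 15.8]
gripper_width: 0.0
```

```bash
python3 - <<'E'
from h import *
im=read_camera("wrist");cv2.imwrite("pics/w3.png",im)
print(get_obs()["eef_pos"],get_obs()["contact_force"])
E
```

```text
[ 0.51633085 -0.44563237  0.04135202] [-4.6317703   4.31577534 15.44949683]
```

View pics/w3.png

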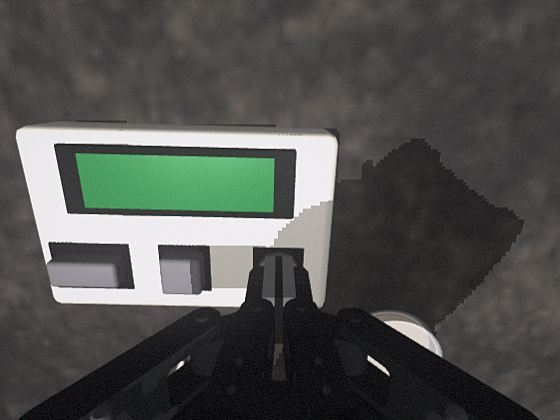

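Fingers are on the round key (about px 278,262), which is down at z = 41 mm. Now I let it up and go to the bar key.

Request:
move_arm --steps '[{"fingers":0,"translation":[0,0,0],"turn":0},{"fingers":0,"translation":[0,0,11],"turn":0},{"fingers":0,"translation":[0,0,13],"turn":0},{"fingers":0,"translation":[0,24,0],"turn":0},{"fingers":0,"translation":[0,24,0],"turn":0},{"fingers":0,"translation":[0,24,0],"turn":0},{"fingers":0,"translation":[0,24,0],"turn":0},{"fingers":0,"translation":[0,0,0],"turn":0},{"fingers":0,"translation":[0,0,0],"turn":0}]'

```text
t: 6.15
eef_pos: [0.5164, -0.3505, 0.0635]
tool_rot: [0.0, 0.708, -0.707, 0.0]
contact_force: [-0.2, 0.0, 0.1]
gripper_width: -0.002
```

```bash
python3 - <<'E'
from h import *
im=read_camera("wrist");cv2.imwrite("pics/w4.png",im)
print(get_obs()["eef_pos"],get_obs()["contact_force"])
E
```

```text
[ 0.51620726 -0.35090368  0.06346078] [-0.93288123 -0.28938914  0.20828007]
```

View pics/w4.png

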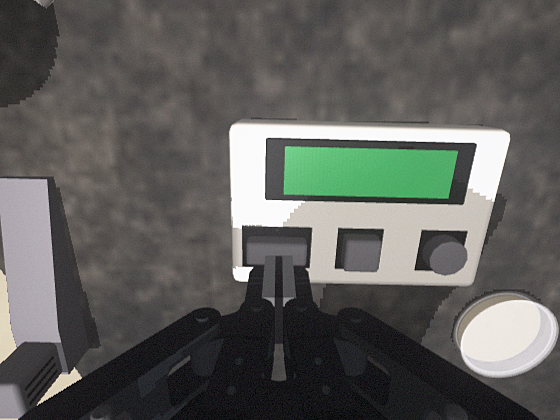

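Round key is up again (px 445,253); fingers sit over the bar key (px 278,250).

Request:
move_arm --steps '[{"fingers":0,"translation":[1,0,-13],"turn":0},{"fingers":0,"translation":[0,0,-4],"turn":0},{"fingers":0,"translation":[0,0,-3],"turn":0},{"fingers":0,"translation":[0,0,-3],"turn":0},{"fingers":0,"translation":[0,0,0],"turn":0},{"fingers":0,"translation":[0,0,0],"turn":0},{"fingers":0,"translation":[0,0,0],"turn":0}]'

```text
t: 7.08
eef_pos: [0.5167, -0.35, 0.0414]
tool_rot: [0.0, 0.708, -0.707, -0.0]
contact_force: [-5.5, 1.3, 11.4]
gripper_width: -0.001
```

```bash
python3 - <<'E'
from h import *
im=read_camera("wrist");cv2.imwrite("pics/w5.png",im)
print(get_obs()["eef_pos"],get_obs()["contact_force"])
E
```

```text
[ 0.51669266 -0.35004298  0.04145405] [-4.97441611  1.58551955 12.3455858 ]
```

View pics/w5.png

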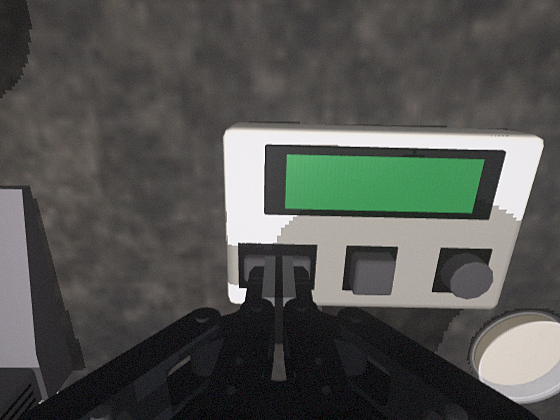

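The bar key is down (force 12 N, at its stop), px ~278,268. Next the square key.

Request:
move_arm --steps '[{"fingers":0,"translation":[0,0,11],"turn":0},{"fingers":0,"translation":[0,0,13],"turn":0},{"fingers":0,"translation":[0,-24,0],"turn":0},{"fingers":0,"translation":[0,-24,0],"turn":0},{"fingers":0,"translation":[0,0,0],"turn":0},{"fingers":0,"translation":[0,0,0],"turn":0},{"fingers":0,"translation":[0,0,0],"turn":0}]'

```text
t: 8.0
eef_pos: [0.5175, -0.3967, 0.0639]
tool_rot: [-0.0, 0.708, -0.706, -0.0]
contact_force: [0.5, 0.2, 0.7]
gripper_width: -0.007
```

```bash
python3 - <<'E'
from h import *
im=read_camera("wrist");cv2.imwrite("pics/w6.png",im)
print(get_obs()["eef_pos"],get_obs()["contact_force"])
E
```

```text
[ 0.51754445 -0.39673468  0.06407187] [-0.06892341 -0.26537388 -0.42334537]
```

View pics/w6.png

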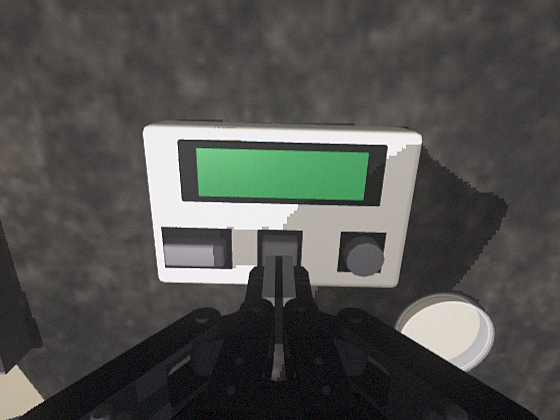

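Bar and round keys both up; fingers are over the square key (px 281,247).

Request:
move_arm --steps '[{"fingers":0,"translation":[0,-1,-13],"turn":0},{"fingers":0,"translation":[0,0,-4],"turn":0},{"fingers":0,"translation":[0,0,-4],"turn":0},{"fingers":0,"translation":[0,0,-3],"turn":0},{"fingers":0,"translation":[0,0,0],"turn":0},{"fingers":0,"translation":[0,0,0],"turn":0},{"fingers":0,"translation":[0,0,0],"turn":0}]'

```text
t: 8.93
eef_pos: [0.517, -0.3982, 0.0415]
tool_rot: [0.0, 0.708, -0.706, -0.001]
contact_force: [-4.9, 4.1, 12.0]
gripper_width: 0.002
```

```bash
python3 - <<'E'
from h import *
im=read_camera("wrist");cv2.imwrite("pics/w7.png",im)
print(get_obs()["eef_pos"],get_obs()["contact_force"])
E
```

```text
[ 0.51703414 -0.39820287  0.04147246] [-4.31813918  3.55822573 11.48590568]
```

View pics/w7.png

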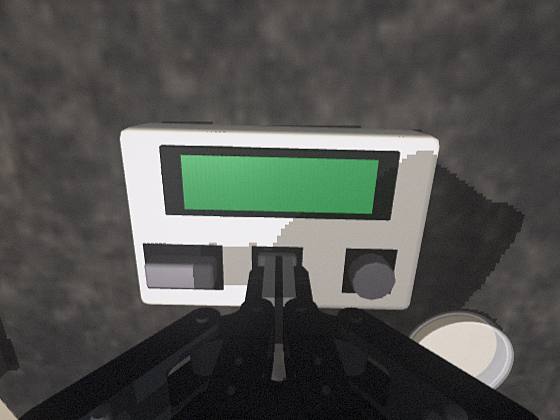

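Request:
move_arm --steps '[{"fingers":0,"translation":[0,0,15],"turn":0},{"fingers":0,"translation":[0,0,25],"turn":0},{"fingers":0,"translation":[-10,35,25],"turn":0},{"fingers":0,"translation":[-10,35,25],"turn":0},{"fingers":30,"translation":[-10,35,25],"turn":0},{"fingers":60,"translation":[-10,35,25],"turn":0},{"fingers":60,"translation":[-10,35,25],"turn":0},{"fingers":60,"translation":[-10,35,25],"turn":0},{"fingers":60,"translation":[-10,35,20],"turn":0},{"fingers":60,"translation":[-7,33,0],"turn":0}]'

```text
t: 10.22
eef_pos: [0.4412, -0.1198, 0.2527]
tool_rot: [-0.001, 0.708, -0.706, 0.002]
contact_force: [0.1, -0.3, -0.3]
gripper_width: 0.703
```

Request:
move_arm --steps '[{"fingers":60,"translation":[0,0,0],"turn":0},{"fingers":60,"translation":[0,0,0],"turn":0}]'

```text
t: 10.48
eef_pos: [0.4406, -0.1213, 0.2507]
tool_rot: [-0.0, 0.708, -0.707, 0.001]
contact_force: [0.3, -0.2, -0.8]
gripper_width: 0.703
```

```bash
python3 - <<'E'
from h import *
im=read_camera("wrist");cv2.imwrite("pics/w8.png",im)
print(get_obs()["eef_pos"])
k=calibration("wrist");print(k)
for n,z in dict(wedge=0,wedge_tip=0,wedge_grip=.045,stage=0,plate_edge=.016,dish=.024,beaker=0).items():
    print(n,[(np.round(r["xy"],1).tolist(),round(r["conf"],2),np.round(atz("wrist",r["xy"],z)[:2],4).tolist()) for r in place_of("wrist",n)[:3]])
E
```

```text
[ 0.44054983 -0.12165588  0.25048696]
{'camera_matrix': array([[321.95943288,   0.        , 278.36175636],
       [  0.        , 321.95943288, 205.94070412],
       [  0.        ,   0.        ,   1.        ]]), 'rvec': array([-2.04295104,  2.03967953,  0.34260523]), 'tvec': array([-0.12186835,  0.36789586,  0.54381391])}
wedge [([330.8, 135.9], 0.79, [0.4786, -0.1843])]
wedge_tip [([335.8, 70.4], 0.91, [0.5513, -0.1859])]
wedge_grip [([334.1, 187.3], 0.6, [0.427, -0.1837])]
stage []
plate_edge [([74.1, 65.1], 0.94, [0.5549, 0.0997])]
dish [([184.8, 205.0], 0.67, [0.3984, -0.0071])]
beaker []
```

View pics/w8.png

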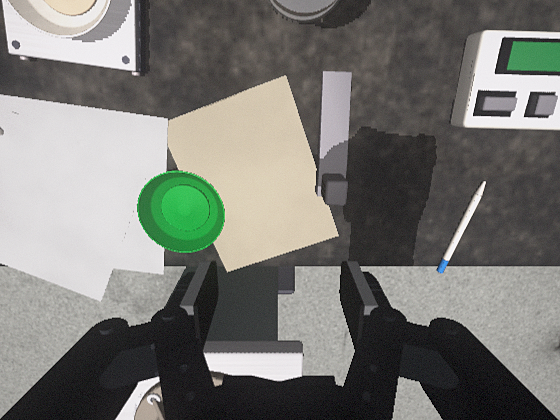

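```bash
python3 - <<'E'
from h import *
im=cv2.imread("pics/w8.png")
cv2.imwrite("pics/w8c.png",cv2.resize(im[60:215,280:380],None,fx=4,fy=3.8,interpolation=cv2.INTER_CUBIC))
cv2.imwrite("pics/w8d.png",cv2.resize(im[0:90,0:160],None,fx=5,fy=5,interpolation=cv2.INTER_CUBIC))
E
```

```text
(no output)
```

View pics/w8c.png

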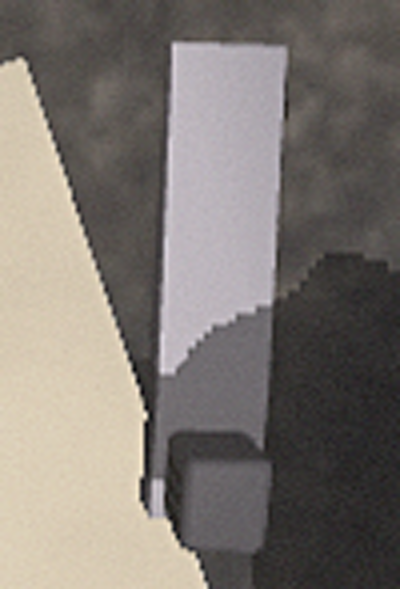

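View pics/w8d.png

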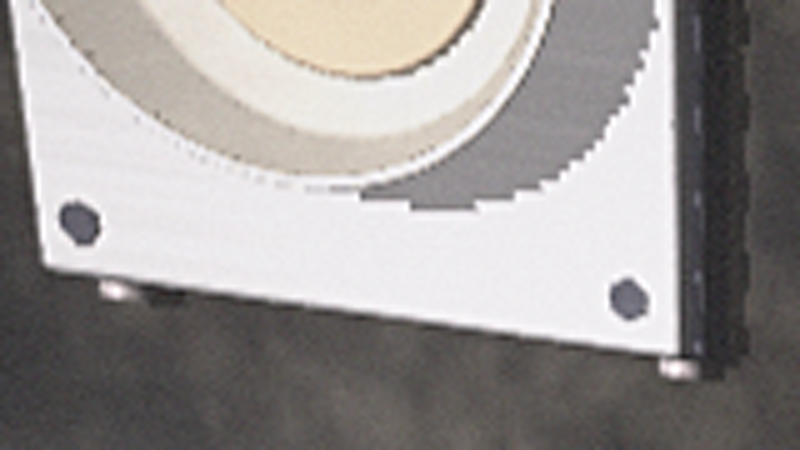

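```bash
python3 - <<'E'
from h import *
a=atz("wrist",(9,53),.024);b=atz("wrist",(135.6,70.4),.024);print("front corners",a,b,np.linalg.norm(a-b),"mid",(a+b)/2)
d=(a-b)[:2];print("stage yaw",np.arctan2(-d[0],d[1]))
t=atz("wrist",(337.5,71.6),.006);g=atz("wrist",(336.2,193.4),.062);print(t,g,np.linalg.norm((t-g)[:2]),np.arctan2(t[1]-g[1],t[0]-g[0]))
for c in [(323,71.3),(352,71.8)]:print(atz("wrist",c,.006))
E
```

```text
front corners [0.56568369 0.16097464 0.024     ] [0.54918238 0.03119271 0.024     ] 0.13082676523311193 mid [0.55743303 0.09608367 0.024     ]
stage yaw -0.12646790333818303
[ 0.54957999 -0.18598972  0.006     ] [ 0.42502566 -0.18267198  0.062     ] 0.12459850809701618 -0.026630634417386032
[ 0.54985469 -0.16984136  0.006     ]
[ 0.54940808 -0.20213811  0.006     ]
```

Request:
move_arm --steps '[{"fingers":60,"translation":[-4,-15,-30],"turn":-0.027},{"fingers":60,"translation":[-4,-15,-40],"turn":0},{"fingers":60,"translation":[-4,-16,-40],"turn":0},{"fingers":60,"translation":[-4,-15,-40],"turn":0},{"fingers":60,"translation":[0,0,0],"turn":0},{"fingers":60,"translation":[0,0,0],"turn":0}]'

```text
t: 11.62
eef_pos: [0.4254, -0.1814, 0.1014]
tool_rot: [0.0, -0.698, 0.716, -0.001]
contact_force: [0.5, 0.4, 0.3]
gripper_width: 0.703
```

```bash
python3 - <<'E'
from h import *
im=read_camera("wrist");cv2.imwrite("pics/w9.png",im)
o=get_obs();print(o["eef_pos"],o["gripper_width"])
print(proj("wrist",[[.425,-.183,.062]]))
E
```

```text
[ 0.4258141  -0.18134498  0.10182249] 0.6993071752841807
[[281.71642871 239.96156498]]
```

View pics/w9.png

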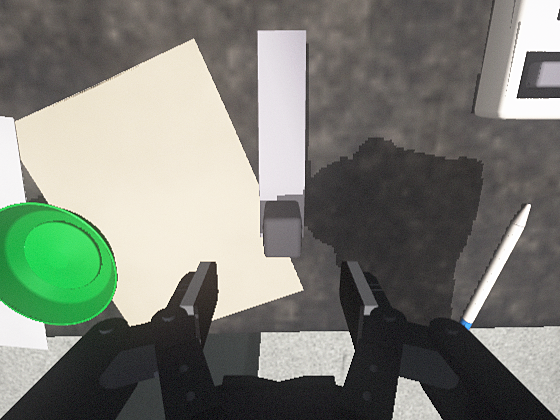

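Request:
move_arm --steps '[{"fingers":60,"translation":[0,-1,-30],"turn":0},{"fingers":60,"translation":[0,0,-25],"turn":0},{"fingers":60,"translation":[0,0,-15],"turn":0},{"fingers":60,"translation":[0,0,0],"turn":0},{"fingers":10,"translation":[0,0,0],"turn":0},{"fingers":10,"translation":[0,0,0],"turn":0},{"fingers":10,"translation":[0,0,0],"turn":0},{"fingers":10,"translation":[0,0,0],"turn":0},{"fingers":10,"translation":[0,0,0],"turn":0},{"fingers":10,"translation":[0,0,0],"turn":0}]' --newtons 60

```text
t: 12.92
eef_pos: [0.4251, -0.1829, 0.0313]
tool_rot: [0.0, -0.698, 0.716, -0.001]
contact_force: [-1.0, 0.9, 7.7]
gripper_width: 0.27
```

```bash
python3 - <<'E'
from h import *
im=read_camera("wrist");cv2.imwrite("pics/w10.png",im)
im=read_camera("scene");cv2.imwrite("pics/s10.png",cv2.resize(im[130:260,230:430],None,fx=4,fy=4,interpolation=cv2.INTER_CUBIC))
o=get_obs();print(o["eef_pos"],o["gripper_width"],o["contact_force"])
E
```

```text
[ 0.42511943 -0.18291321  0.03124286] 0.26898425148929017 [-1.16013025  0.83573823  6.19751339]
```

View pics/w10.png

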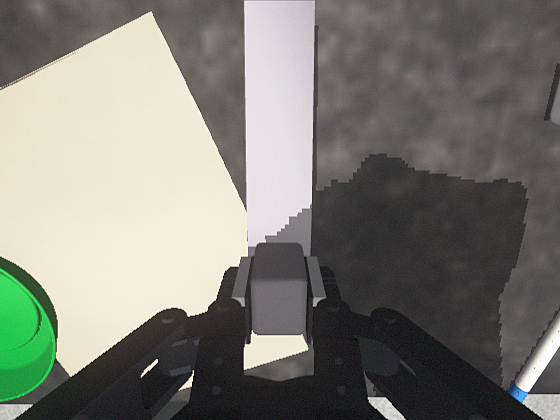

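View pics/s10.png

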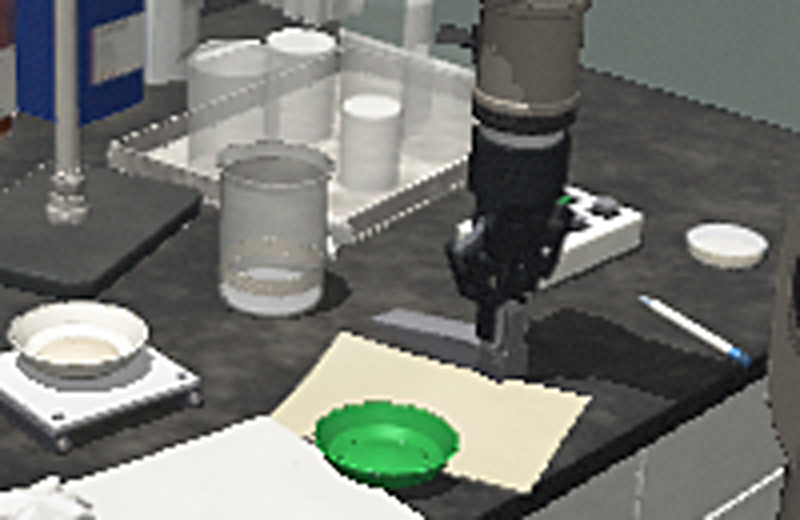

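Request:
move_arm --steps '[{"fingers":10,"translation":[0,0,15],"turn":0},{"fingers":10,"translation":[0,0,22],"turn":0},{"fingers":10,"translation":[6,20,22],"turn":0},{"fingers":10,"translation":[8,35,0],"turn":0},{"fingers":10,"translation":[8,40,0],"turn":0},{"fingers":10,"translation":[0,40,0],"turn":-0.02},{"fingers":10,"translation":[0,40,0],"turn":-0.02},{"fingers":10,"translation":[-4,40,0],"turn":-0.02},{"fingers":10,"translation":[-8,40,0],"turn":-0.02},{"fingers":10,"translation":[-8,30,0],"turn":-0.02}]' --newtons 80

```text
t: 14.28
eef_pos: [0.426, 0.1041, 0.0902]
tool_rot: [0.0, -0.662, 0.75, -0.0]
contact_force: [0.9, 0.2, -0.5]
gripper_width: 0.268
```

Request:
move_arm --steps '[{"fingers":10,"translation":[-8,11,0],"turn":0},{"fingers":10,"translation":[0,0,0],"turn":0},{"fingers":10,"translation":[0,0,0],"turn":0}]'

```text
t: 14.65
eef_pos: [0.4186, 0.1119, 0.0895]
tool_rot: [-0.0, -0.661, 0.751, -0.0]
contact_force: [0.7, 0.6, -0.5]
gripper_width: 0.269
```

```bash
python3 - <<'E'
from h import *
im=read_camera("wrist");cv2.imwrite("pics/w11.png",im)
im=read_camera("scene");cv2.imwrite("pics/s11.png",cv2.resize(im[170:300,190:370],None,fx=4.4,fy=4.4,interpolation=cv2.INTER_CUBIC))
o=get_obs();print(o["eef_pos"],o["tool_rot"],o["gripper_width"],o["contact_force"])
print(calibration("wrist"))
for n,z in dict(wedge_tip=.06,plate_edge=.016,stage=0,dish=.024).items():
    print(n,[(np.round(r["xy"],1).tolist(),round(r["conf"],2),np.round(atz("wrist",r["xy"],z)[:2],4).tolist()) for r in place_of("wrist",n)[:3]])
E
```

```text
[0.41870687 0.11201052 0.08934561] [-1.38624818e-04 -6.60670871e-01  7.50675656e-01 -2.02906271e-04] 0.26911434094522196 [-0.06748652  0.54986265 -1.25240141]
{'camera_matrix': array([[321.95943288,   0.        , 278.36175636],
       [  0.        , 321.95943288, 205.94070412],
       [  0.        ,   0.        ,   1.        ]]), 'rvec': array([-1.91669969,  2.17547774,  0.36584192]), 'tvec': array([0.16439245, 0.38343202, 0.37880371])}
wedge_tip [([275.4, 4.4], 0.63, [0.5426, 0.0983])]
plate_edge []
stage []
dish [([76.1, 274.9], 0.69, [0.3963, 0.2671]), ([431.9, 228.3], 0.6, [0.4013, 0.0067])]
```

View pics/w11.png

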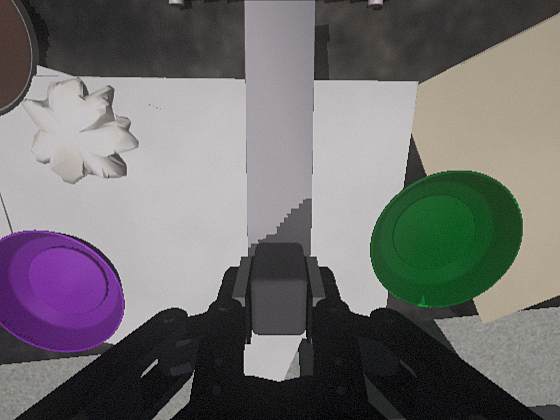

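View pics/s11.png

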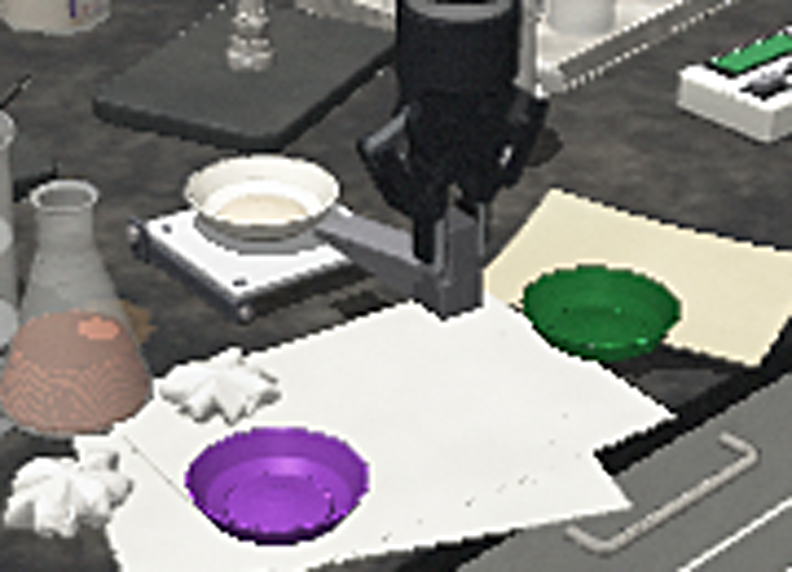

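Request:
move_arm --steps '[{"fingers":10,"translation":[0,1,-20],"turn":0},{"fingers":10,"translation":[0,0,-20],"turn":0},{"fingers":10,"translation":[0,0,-12],"turn":0},{"fingers":10,"translation":[0,0,-4],"turn":0},{"fingers":10,"translation":[0,0,-2],"turn":0},{"fingers":10,"translation":[0,0,0],"turn":0},{"fingers":10,"translation":[0,0,0],"turn":0}]'

```text
t: 15.82
eef_pos: [0.4187, 0.1145, 0.0317]
tool_rot: [0.0, -0.661, 0.75, -0.0]
contact_force: [1.0, 0.4, -1.1]
gripper_width: 0.27
```

```bash
python3 - <<'E'
from h import *
im=read_camera("wrist");cv2.imwrite("pics/w12.png",im)
im=read_camera("scene");cv2.imwrite("pics/s12.png",cv2.resize(im[170:300,190:370],None,fx=4.4,fy=4.4,interpolation=cv2.INTER_CUBIC))
o=get_obs();print(o["eef_pos"],o["tool_rot"],o["gripper_width"],o["contact_force"],o["torque"])
E
```

```text
[0.41858766 0.11441736 0.03160001] [ 2.95942627e-04 -6.61474297e-01  7.49967766e-01 -1.28128438e-04] 0.2657845469307803 [-0.61757988 -0.809818   -0.4311394 ] [-0.04313693  0.12051897  0.03516184]
```

View pics/w12.png

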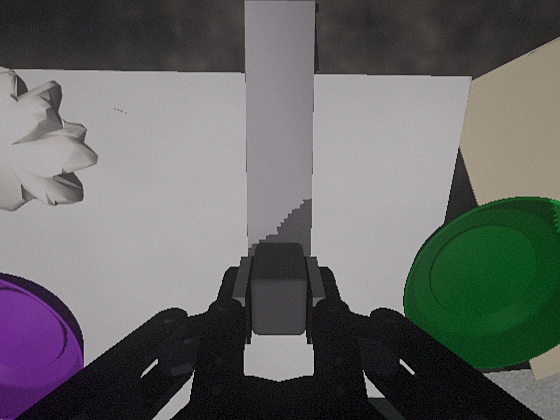

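View pics/s12.png

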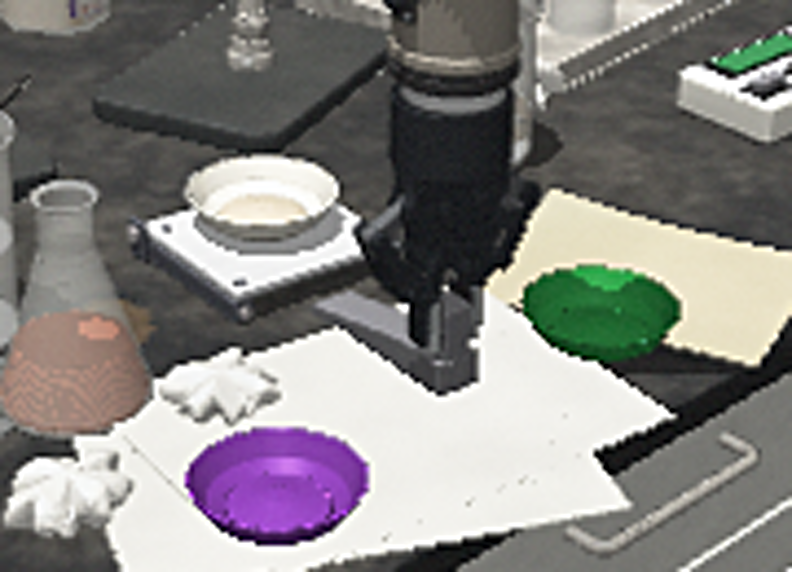

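Request:
move_arm --steps '[{"fingers":10,"translation":[0,-1,-1],"turn":0},{"fingers":10,"translation":[0,0,0],"turn":0},{"fingers":10,"translation":[0,0,0],"turn":0}]'

```text
t: 16.3
eef_pos: [0.4186, 0.1142, 0.0313]
tool_rot: [0.001, -0.662, 0.75, 0.0]
contact_force: [-5.5, 2.1, 12.9]
gripper_width: 0.267
```

Request:
move_arm --steps '[{"fingers":10,"translation":[9.9,-1.3,0.4],"turn":0},{"fingers":10,"translation":[9.9,-1.3,0],"turn":0},{"fingers":10,"translation":[9.9,-1.3,0],"turn":0},{"fingers":10,"translation":[9.9,-1.3,0],"turn":0},{"fingers":10,"translation":[9.9,-1.3,0],"turn":0},{"fingers":10,"translation":[5,-0.6,0],"turn":0},{"fingers":10,"translation":[0,0,0],"turn":0}]'

```text
t: 17.18
eef_pos: [0.4725, 0.1066, 0.0313]
tool_rot: [-0.0, -0.662, 0.75, 0.0]
contact_force: [-5.0, 0.9, 9.1]
gripper_width: 0.27
```

```bash
python3 - <<'E'
from h import *
im=read_camera("wrist");cv2.imwrite("pics/w13.png",im)
im=read_camera("scene");cv2.imwrite("pics/s13.png",cv2.resize(im[170:300,190:370],None,fx=4.4,fy=4.4,interpolation=cv2.INTER_CUBIC))
o=get_obs();print(o["eef_pos"],o["tool_rot"],o["gripper_width"],o["contact_force"],o["torque"])
E
```

```text
[0.47249868 0.1065788  0.03131602] [-7.76795898e-05 -6.61651929e-01  7.49811097e-01  1.94052553e-04] 0.2665041422887775 [-5.06520454 -0.78860702  8.36075642] [0.20013547 0.71928144 0.02446403]
```

View pics/w13.png

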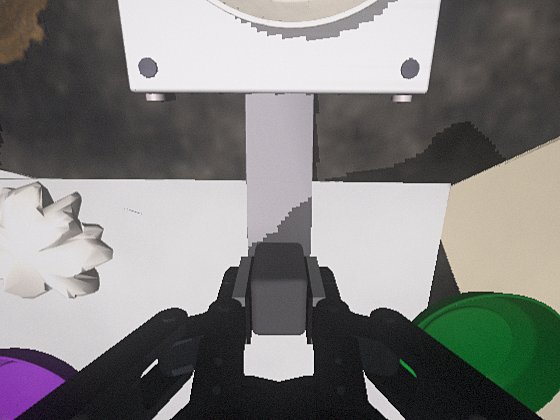

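View pics/s13.png

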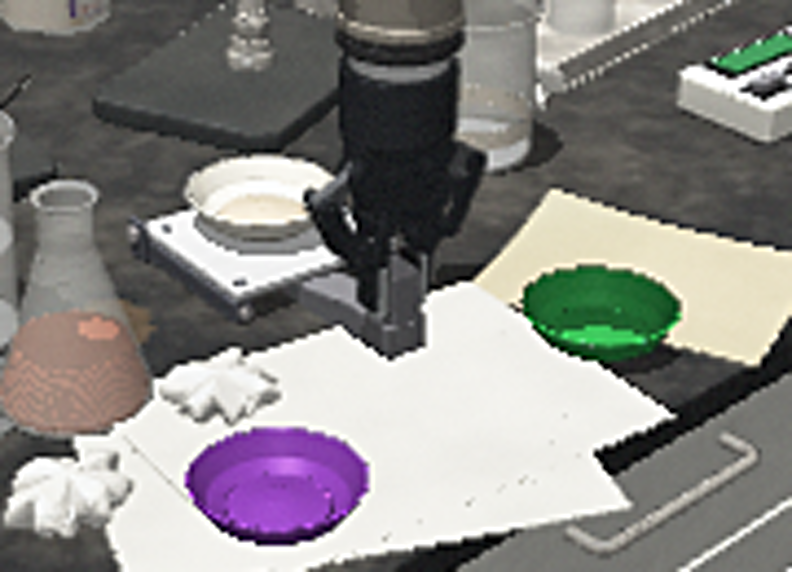

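```bash
python3 - <<'E'
from h import *
im=cv2.imread("pics/w13.png")
cv2.imwrite("pics/w13c.png",cv2.resize(im[50:120,110:450],None,fx=2.3,fy=4,interpolation=cv2.INTER_CUBIC))
a=atz("wrist",(133,92),.024);b=atz("wrist",(427,93.5),.024);print(a,b,np.linalg.norm(a-b))
d=(a-b)[:2];print("yaw",np.arctan2(-d[0],d[1]))
E_=(a+b)/2;u=np.array([np.cos(.127),-np.sin(.127)])
g=get_obs()["eef_pos"];print("mid",E_,"s=",125-1e3*u@(E_[:2]-g[:2]))
print(1e3*u@(np.array([.5574,.0961])-g[:2]), get_obs()["contact_force"])
o=atz("wrist",(278,288),.062);print("grip top centre",o,g)
E
```

```text
[0.56578766 0.16009833 0.024     ] [0.54914762 0.03136685 0.024     ] 0.1298024814289395
yaw -0.1285488114272569
mid [0.55746764 0.09573259 0.024     ] s= 39.34158326236839
85.54478663128769 [-5.06520454 -0.78860702  8.36075642]
grip top centre [0.48314497 0.10583681 0.062     ] [0.47249868 0.1065788  0.03131602]
```

View pics/w13c.png

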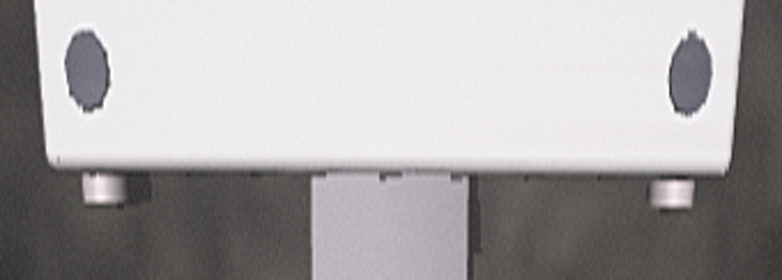

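Request:
move_arm --steps '[{"fingers":10,"translation":[4,-0.5,0],"turn":0},{"fingers":10,"translation":[4,-0.5,0],"turn":0},{"fingers":10,"translation":[4,-0.5,0],"turn":0},{"fingers":10,"translation":[4,-0.5,0],"turn":0},{"fingers":10,"translation":[4,-0.5,0],"turn":0},{"fingers":10,"translation":[3,-0.4,0],"turn":0},{"fingers":10,"translation":[0,0,0],"turn":0}]'

```text
t: 18.15
eef_pos: [0.4919, 0.1041, 0.0313]
tool_rot: [-0.003, -0.662, 0.749, 0.002]
contact_force: [-16.5, 1.2, 20.4]
gripper_width: 0.266
```

```bash
python3 - <<'E'
from h import *
im=read_camera("wrist");cv2.imwrite("pics/w14.png",im)
cv2.imwrite("pics/w14c.png",cv2.resize(im[50:140,100:460],None,fx=2.2,fy=4,interpolation=cv2.INTER_CUBIC))
im=read_camera("scene");cv2.imwrite("pics/s14.png",cv2.resize(im[180:270,200:340],None,fx=5.6,fy=5.6,interpolation=cv2.INTER_CUBIC))
o=get_obs();print(o["eef_pos"],o["gripper_width"],o["contact_force"],o["torque"])
u=np.array([np.cos(.127),-np.sin(.127)]);print(125-1e3*u@(np.array([.5574,.0959])-o["eef_pos"][:2]))
E
```

```text
[0.49194595 0.10414476 0.0312989 ] 0.27165711498455025 [-14.93926913   1.09263329  20.68832272] [0.59434252 2.4948396  0.05209278]
59.028822713423864
```

View pics/w14c.png

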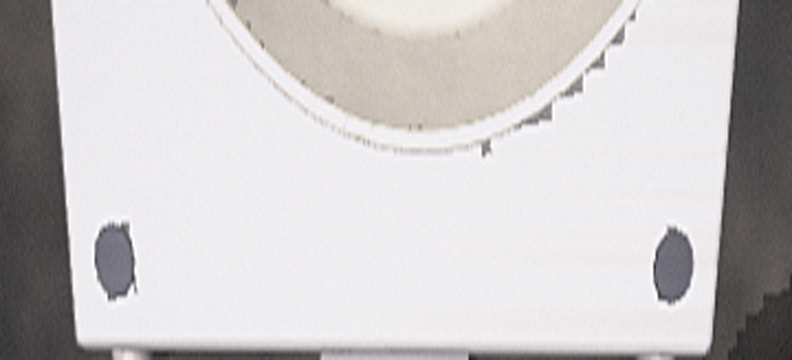

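View pics/s14.png

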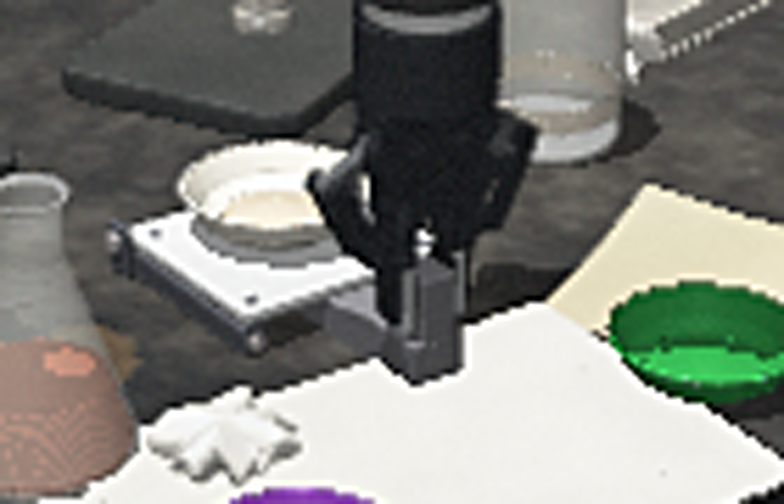

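Request:
move_arm --steps '[{"fingers":10,"translation":[2,-0.2,0.3],"turn":0},{"fingers":10,"translation":[3,-0.4,0],"turn":0},{"fingers":10,"translation":[3,-0.4,0],"turn":0},{"fingers":10,"translation":[2,-0.3,0],"turn":0},{"fingers":10,"translation":[0,0,0],"turn":0},{"fingers":10,"translation":[0,0,0],"turn":0}]'

```text
t: 19.0
eef_pos: [0.5026, 0.1027, 0.0313]
tool_rot: [-0.002, -0.662, 0.749, 0.002]
contact_force: [-12.4, 1.3, 14.8]
gripper_width: 0.269
```

```bash
python3 - <<'E'
from h import *
im=read_camera("wrist");cv2.imwrite("pics/w15.png",im)
cv2.imwrite("pics/w15c.png",cv2.resize(im[50:170,100:460],None,fx=2.2,fy=4,interpolation=cv2.INTER_CUBIC))
im=read_camera("scene");cv2.imwrite("pics/s15.png",cv2.resize(im[180:270,200:340],None,fx=5.6,fy=5.6,interpolation=cv2.INTER_CUBIC))
o=get_obs();print(o["eef_pos"],o["gripper_width"],o["contact_force"],o["torque"])
u=np.array([np.cos(.127),-np.sin(.127)]);print(125-1e3*u@(np.array([.5574,.0959])-o["eef_pos"][:2]))
E
```

```text
[0.50264608 0.10268147 0.03133677] 0.26932894403211743 [-13.13407154   1.43047881  13.06623488] [0.49758557 1.89174624 0.04319198]
69.82811784722048
```

View pics/w15c.png

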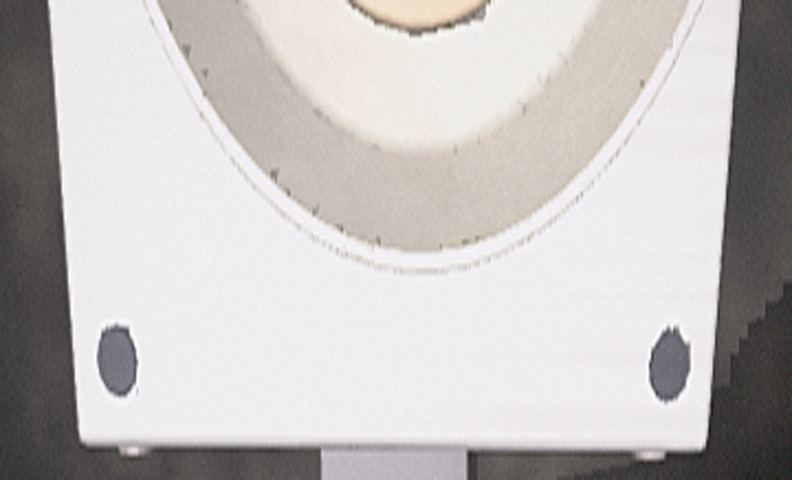

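View pics/s15.png

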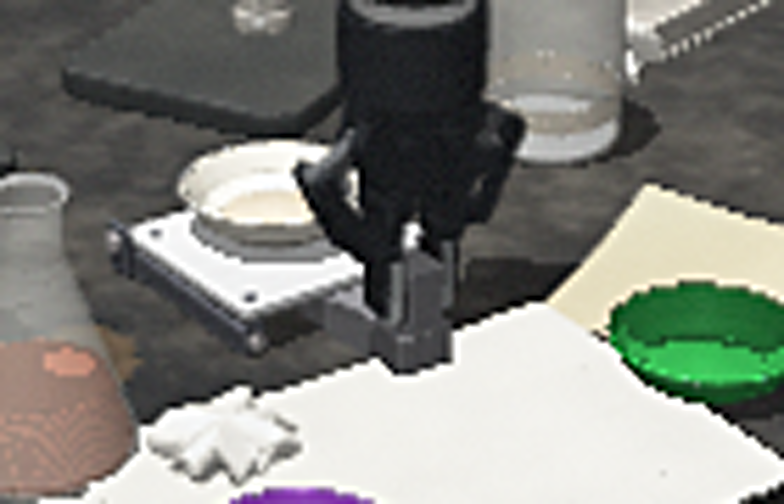

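```bash
python3 - <<'E'
from h import *
L,R=(136.4,161),(420.9,161.6)
for z in (.024,.026,.028,.030):
    a=atz("wrist",L,z);b=atz("wrist",R,z);m=(a+b)/2;print(z,np.linalg.norm(a-b),m)
# plate model: hinge at x=.052 from stage origin; front top corner
u=np.array([np.cos(.127),-np.sin(.127)]);v=np.array([-u[1],u[0]])
H=np.array([.5575,.0959])+u*.117
for h in (0,2,3,4,5,6):
    th=h/117; r=np.array([-.117,.004]); # rel hinge z=.020, top at +4
    x=r[0]*np.cos(th)+r[1]*np.sin(th); z=.020+r[1]*np.cos(th)-r[0]*np.sin(th)
    P=[[*(H+u*x+v*s*.065),z] for s in(1,-1)]
    p=proj("wrist",P);print(h,np.round(p,1).tolist(),round(p[1,0]-p[0,0],1))
read_camera("top"); 
o=get_obs();print(o["tool_rot"],o["t"])
E
python3 - <<'E'
import cv2
im=cv2.imread("pics/w15.png")
cv2.imwrite("pics/w15d.png",cv2.resize(im[145:180,125:165],None,fx=16,fy=16,interpolation=cv2.INTER_NEAREST))
E
```

```text
0.024 0.1342223640726434 [0.55735744 0.09620872 0.024     ]
0.026 0.13243602087616588 [0.55776116 0.09616178 0.026     ]
0.028 0.13064967767968838 [0.55816488 0.09611485 0.028     ]
0.03 0.12886333448321086 [0.5585686  0.09606791 0.03      ]
0 [[141.4, 160.4], [417.1, 161.5]] 275.7
2 [[139.7, 161.0], [418.8, 162.2]] 279.2
3 [[138.8, 161.3], [419.7, 162.5]] 281.0
4 [[137.8, 161.6], [420.7, 162.8]] 282.8
5 [[136.9, 161.9], [421.6, 163.1]] 284.7
6 [[136.0, 162.2], [422.5, 163.4]] 286.5
[-0.00216612 -0.66201764  0.74948345  0.0015863 ] 19.15
```

View pics/w15d.png

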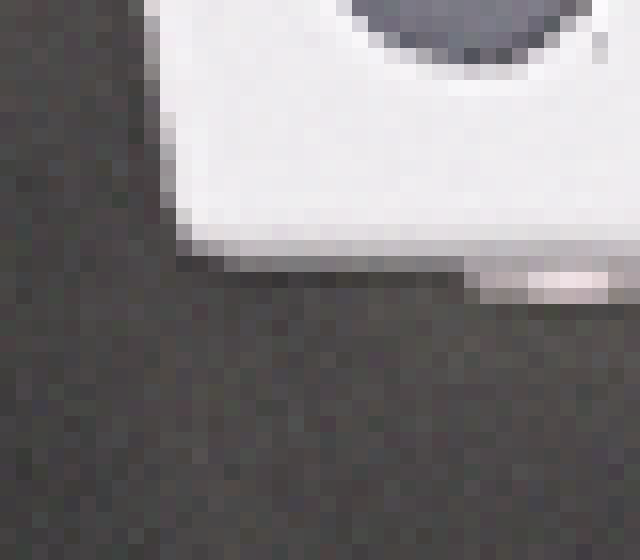

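View pics/w15.png

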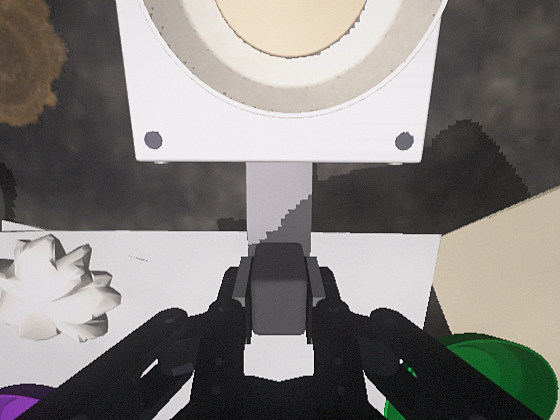

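```bash
python3 - <<'E'
from h import *
from scipy.spatial.transform import Rotation as Ro
from scipy.optimize import least_squares
def T(p,q):
    M=np.eye(4);M[:3,:3]=Ro.from_quat(np.roll(q,-1)).as_matrix();M[:3,3]=p;return M
o=get_obs();k=calibration("wrist");K=k["camera_matrix"]
C=np.eye(4);C[:3,:3]=cv2.Rodrigues(k["rvec"])[0];C[:3,3]=np.ravel(k["tvec"])
X=C@T(o["eef_pos"],o["tool_rot"])
poses={13:([.47249868,.1065788,.03131602],[-7.77e-5,-.66165,.74981,1.94e-4]),15:(o["eef_pos"],o["tool_rot"])}
def scr(n):
    g=cv2.cvtColor(cv2.imread(f"pics/w{n}.png"),cv2.COLOR_BGR2GRAY)
    m=(g<150).astype(np.uint8);N,l,s,c=cv2.connectedComponentsWithStats(m)
    r=[(c[i],s[i,4]) for i in range(1,N) if 150<s[i,4]<600 and abs(s[i,2]-s[i,3])<8 and c[i,1]<160 and c[i,1]>40]
    print(n,r);return sorted([x[0] for x in r],key=lambda c:c[0])
def P(n,uv,z):
    M=X@np.linalg.inv(T(*poses[n]));R,t=M[:3,:3],M[:3,3];oo=-R.T@t;d=R.T@np.linalg.inv(K)@[*uv,1]
    return oo+d*(z-oo[2])/d[2]
a=scr(13);b=scr(15)
A=[P(13,x,.024) for x in a];w=np.linalg.norm(A[0]-A[1]);print("w13",A,w)
for z in np.arange(.024,.031,.001):
    B=[P(15,x,z) for x in b];print(round(z,4),np.linalg.norm(B[0]-B[1]),(B[0]+B[1])/2-(A[0]+A[1])/2)
E
```

```text
13 [(array([147.59933775,  67.29470199]), np.int32(302)), (array([409.50515464,  68.39862543]), np.int32(291))]
15 [(array([152.86454183, 139.64940239]), np.int32(251)), (array([403.83137255, 140.90196078]), np.int32(255))]
w13 [array([0.57482212, 0.15114364, 0.024     ]), array([0.56044138, 0.03911845, 0.024     ])] 0.11294445739498249
0.024 0.11586523023308001 [-5.21849072e-04  4.64585188e-06  0.00000000e+00]
0.025 0.11509421485041363 [-3.84889007e-04 -1.16788771e-05  1.00000000e-03]
0.026 0.1143231994677472 [-2.47928941e-04 -2.80036061e-05  2.00000000e-03]
0.027 0.11355218408508076 [-1.10968876e-04 -4.43283351e-05  3.00000000e-03]
0.028 0.11278116870241438 [ 2.59911900e-05 -6.06530641e-05  4.00000000e-03]
0.029 0.11201015331974798 [ 1.62951256e-04 -7.69777931e-05  5.00000000e-03]
0.03 0.11123913793708154 [ 2.99911321e-04 -9.33025221e-05  6.00000000e-03]
```

Request:
move_arm --steps '[{"fingers":10,"translation":[0,0,0],"turn":0},{"fingers":10,"translation":[0,0,0],"turn":0},{"fingers":10,"translation":[0,0,0],"turn":0},{"fingers":10,"translation":[0,0,0],"turn":0}]'

```text
t: 19.65
eef_pos: [0.5026, 0.1027, 0.0313]
tool_rot: [-0.002, -0.662, 0.749, 0.002]
contact_force: [-12.3, 1.4, 14.3]
gripper_width: 0.266
```

```bash
python3 - <<'E'
from h import *
im=read_camera("top");cv2.imwrite("pics/top16.png",cv2.resize(im[140:290,120:450],None,fx=2.4,fy=2.4,interpolation=cv2.INTER_CUBIC))
im=read_camera("scene");cv2.imwrite("pics/s16.png",im)
print(get_obs()["eef_pos"],get_obs()["contact_force"])
E
```

```text
[0.50261571 0.10267752 0.03131685] [-11.15940947   2.26701273  13.44817942]
```

View pics/top16.png

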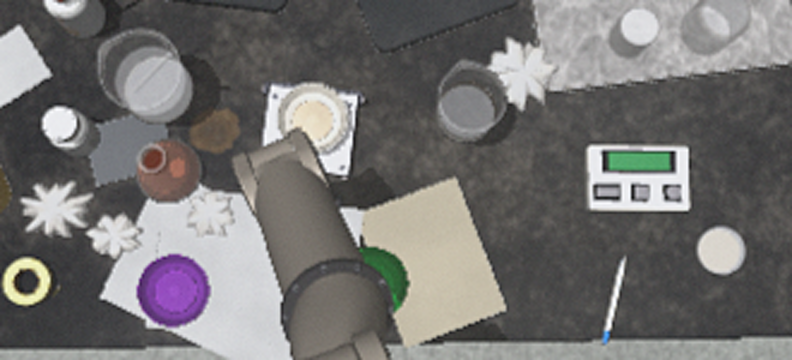

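View pics/s16.png

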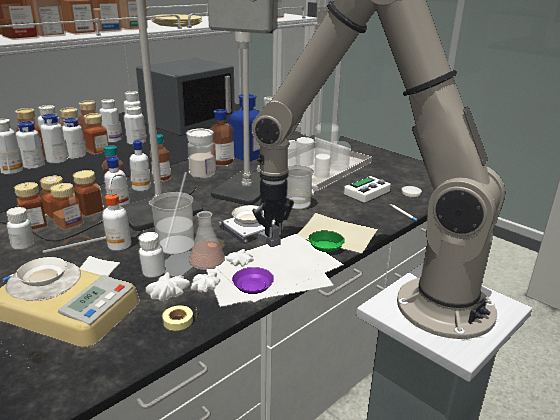

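The dish (top crop px 313,120) still stands on the plate, and the bystanders and keys are as they were. The pose is steady, so I'm handing in.

```bash
python3 -c "
from station import *
print(hand_in())"
```

```text
the job is handed in; nothing more can be done
None
```

I pressed the round, bar and square keys in that order, pushed the wedge under the plate until its front edge lifted about 4 mm, and handed in with the wedge still held.

- **Keys:** each was taken down to its stop at about z = 41 mm with 11–16 N. Pictures show the round and bar keys up again before the next press, and the last top view shows all three up.
- **Wedge:** I gripped it by its block, carried it over to the stage, set it down and slid it in flat. The arm's position puts about 70 mm of it under the edge.
- **Lift:** the spacing of the plate's screws in the wrist view gives about 4.2 mm. A rougher check from the plate's corners gave 3.9 to 5 mm, so the two only agree within about 1 mm.
- **At hand-in (about 20 s):** the pose was steady with about 13 N pressing down and 11–12 N pushing forward. The tool was tilted by about 0.3°. The gripper showed clear of the plate, and the dish, beaker, flask and bottle showed no movement in the last views.

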